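# Offer the glassware basket up to the ultrasonic cleaner

## Task

First swing the lid of the ultrasonic cleaner up and gently back onto its stop, and leave it open. Then lift the steel basket of vials off the draining tray by its raised cross-handle, carry it level over the glassware in between, and stop with the basket's floor about 2 cm above the rim of the tank, centred over the opening and square with it, so that it could be lowered straight in; the basket must never touch the cleaner, and the tube rack, bottle and beaker must be left where they stand. Do not lower it or put it down: finish while still holding it still there.

Things in the scene. Friction and masses are not known exactly. Their poses are not given: they have to be found in the camera images.
- cleaner: Ultrasonic cleaner fixed to the bench: white box 120 (x) x 200 (y) x 110 (z) mm with a rectangular steel tank, 88 (x) x 156 (y) mm opening, 70 mm deep. Origin at the centre of its underside on the bench; its x axis points from the control-panel front (robot side) to the hinge side, y along its length, z up. It may stand left or right of the middle of the bench.
- tank_mouth (a point): Centre of the tank opening, level with the rim, 110 mm above the bench; axes as the cleaner's.
- lid (a joint): Lid angle, rad: 0 closed, grows as the lid opens upward and back; the stop is at 1.9 (leaning 19 degrees past upright). A friction hinge: the lid stays wherever it is left and takes about 1 to 2 N at the handle to move. It may start slightly ajar.
- lid_handle (a point): Middle of the lid's black round handle bar: 10 mm diameter, 100 mm long between its end arms, parallel to the hinge. The gap behind it, for a finger, is 40 mm to the lid's front edge and 36 mm to the housing below, open at the bottom. It swings up and back about the hinge line at x = -157, z = 5 mm in the lid's frame; being round it can turn between the fingers. Axes: x from bar to hinge, y along the bar.
- lid_hinge (a point): Middle of the lid's hinge line, 56 mm behind the tank's centre and 111 mm above the bench; the lid turns about the y axis. The lid plate is 112 x 196 x 8 mm.
- tray: Grey draining tray fixed to the bench, 130 (x) x 190 (y) mm, rim 16 mm high, floor 5 mm thick; origin at the centre of its underside.
- basket: Loose sheet-steel basket with glass vials in it, standing in the tray: 62 (x) x 128 (y) x 50 (z) mm, about 0.25 to 0.45 kg; origin at the centre of its underside, z up, y along its length. It fits the tank with about 13 mm to spare all round, long side along the cleaner's y, either way round.
- basket_bail (a point): Middle of the crossbar of the basket's raised cross-handle (bail), 101 mm above the basket's underside, over its centre: a flat steel bar 62 mm long (along the basket's x), 10 mm thick (y) and 14 mm high, carried by a 10 mm wide upright at each end. The space beneath the crossbar is open down to the vials, 55 mm below it.
- tube_rack: Bystander: white rack of capped test tubes, 120 (x) x 50 (y) mm, 124 mm high with the tubes, loose, between tray and cleaner; origin at the centre of its underside.
- bottle: Bystander: amber bottle, 56 mm across, 130 mm high, loose, between tray and cleaner on the robot's side of the rack; origin at the centre of its underside.
- beaker: Bystander: glass beaker, 68 mm across, 85 mm high, loose, beyond the rack; origin at the centre of its underside.

How it is judged:
By the outcome, as a careful person would: the job done as asked, in the order asked, and still so for the second after the job is handed in, while the arm keeps its last pose, push and grip.
It also fails if it takes over 72 s, if anything falls off the work surface, if the arm or the gripper's body presses on something with over 40 N, if the wrist force passes 120 N, or if a joint passes its speed limit or range.

## Robot

A 7-joint arm with a two-finger parallel gripper is mounted at the origin on the work surface. World frame = base frame: x ahead of the robot, y to its left, z up, the work surface at z = 0. Lengths are in m, angles in rad, forces in N, time in s.
With the tool pointing down it reaches from about 0.425 to 1.025 m from the base axis. Payload 9.4 kg.
Tool frame: the origin (TCP) lies on the centre line of the jaws, within the pads' length; the fingertips stand 8 mm ahead of it and the grasp point (between the pads) lies 11 mm behind it; z points along the fingers, y is the direction in which the jaws open and shut (so a half turn about z gives the same grasp; the last joint's range is limited). The gripper opens to 93 mm and grips with 3 to 60 N. Pads are 15 mm wide; open, the fingers measure 128 mm over their backs; the gripper's body (75 mm by 188 mm) begins 65 mm behind the grasp point.
Start: joints at [-1.269, 0.599, -0.003, 1.599, 0.002, 0.943, -0.08], TCP at [0.268, 0.674, 0.227] pointing down, gripper open.
Joint ranges: [-2.57, 2.57], [-0.35, 1.97], [-1.29, 1.29], [0.11, 2.56], [-1.05, 4.19], [0.11, 1.86], [-2.63, 2.63]. Speed limits (rad/s): [2.22, 2.22, 3.01, 3.01, 3.14, 3.14, 3.14].

## Interface

Orientations are given as a unit quaternion [w, x, y, z].
In Python, from rig import status, cams, env gives the robot as it stands. The module is installed in compiled form; this text tells all that it offers.
- The arm moves only by the tool carry_out, never from a script. Its argument "targets" is a list of rows, each an object with "travel": the shift along the tool's x, y, z in cm, a list of three; "roll": the turn about the tool's z in rad; "hand": the opening, from 0 (shut) to 1 (fully open). In form: [{"travel": [x, y, z], "roll": roll, "hand": hand}, ...]. A call has 1 to 8 rows; each row is the pose to reach, as a shift and turn from the pose commanded when the call began, along the tool's axes at that moment; what a row does not reach only later rows make up. A row lasts 1/10 s, in which the tool goes at most 50 mm and 8.59 degrees, less where a joint would pass 70% of its speed; a pose out of reach is approached as far as the arm can. A call with a gripper value outside its range is refused whole. The fingers move at their own pace and stop on an object; the grip force is fixed at half the most. Time passes only in rows, so rows that repeat a pose let the fingers close. It gives the time, the measured TCP pose, the force and the opening at its end, in the units of the state.
- status.read_state(): the state, without advancing time (a new reading comes with each control period).
- cams.camera(name): name is "side" or "top" or "wrist"; returns the picture (400x640x3 uint8, red, green, blue); there is no depth.
- cams.calibration(name): a dict with "fx", "fy", "cx", "cy" (pixels), "R" (3x3) and "t" (3): a world point X has camera coordinates R X + t; the wrist camera has in their place "hand_eye" (4x4, takes a point from camera to tool coordinates, whose origin is the TCP and whose axes are the flange's). Camera axes: x right, y down, z forward; pixel columns grow to the right and rows downward; lengths in m; the calibration is good to about 2 mm. A picture is of the moment at which its call begins: read the wrist's pose just before it. calibration takes no time and is no camera call.
- env.hand_in(): hands the job in, once; it reports no verdict.
The state is a dict: "t": time; "joints": joint angles; "joint_velocities": joint speeds; "joint_efforts": joint torques, N m; "tcp_pos": TCP position; "tool_rot": TCP orientation; "contact_force": force on the tool from outside, world axes, zero at the start; "wrist_torque": the same for the moment, N m; "gripper_width": finger opening in m.
Only numpy, scipy, OpenCV 4.12 (cv2) and the standard library are available. Lean on these libraries where they do the work, as an engineer would, in place of code of your own. Each camera call takes 0.05 s, during which the arm holds its last target. There are 200 camera calls.

## Working session

There is one attempt and no reset: what is moved stays moved. The work goes in short steps, Python scripts to look and compute and a tool call to move; the robot and the scene stay as the last step left them, time stands still between calls to the robot, and variables do not carry over. Pictures are saved under pics/ and viewed, about 8 in all and at most 12, crops included, and the job is handed in when it is done.

Besides the shell and the picture viewer there is one more tool, called by a JSON object that holds its "fn" and its "kwargs". carry_out: Moves the arm, as the interface text tells. Its arguments: {"type":"object","properties":{"targets":{"type":"array","items":{"type":"object","properties":{"travel":{"type":"array","items":{"type":"number"}},"roll":{"type":"number"},"hand":{"type":"number"}}}}},"required":["targets"]}

```bash
mkdir -p pics; python3 - <<'E'
from rig import status,cams
import cv2,numpy as np
s=status.read_state()
print({k:np.round(v,3).tolist() for k,v in s.items()})
ims=[]
for n in("side","top"):
    im=cams.camera(n); cv2.imwrite(f"pics/{n}0.png",im[:,:,::-1])
    c=cams.calibration(n); print(n,{k:np.round(v,4).tolist() for k,v in c.items()})
print({k:np.round(v,4).tolist() for k,v in cams.calibration("wrist").items()})
E
```

```text
{'t': 0.0, 'joints': [-1.269, 0.6, -0.003, 1.6, 0.002, 0.943, -0.08], 'joint_velocities': [-0.0, 0.0, -0.001, 0.001, -0.001, 0.001, -0.0], 'joint_efforts': [-0.001, -76.506, 1.497, -25.234, -0.052, 0.017, 0.0], 'tcp_pos': [0.268, 0.673, 0.226], 'tool_rot': [-0.0, 0.188, 0.982, -0.001], 'contact_force': [0.013, 0.262, -0.018], 'wrist_torque': [-0.02, -0.043, -0.046], 'gripper_width': 0.093}
side {'fx': 369.4207, 'fy': 369.4207, 'cx': 319.4087, 'cy': 199.5541, 'R': [[-0.9857, -0.168, -0.0108], [-0.072, 0.4783, -0.8752], [0.1522, -0.862, -0.4836]], 't': [0.5734, 0.1453, 0.8341]}
top {'fx': 396.8, 'fy': 396.8, 'cx': 328.9387, 'cy': 196.4425, 'R': [[-0.0109, -0.9999, 0.0015], [-0.9985, 0.0108, -0.0538], [0.0537, -0.0021, -0.9986]], 't': [-0.0147, 0.5882, 1.1157]}
{'fx': 360.6874, 'fy': 360.6874, 'cx': 323.5623, 'cy': 201.3778, 'hand_eye': [[0.0004, -0.9708, -0.24, 0.0658], [1.0, 0.0004, -0.0, 0.0006], [0.0001, -0.24, 0.9708, -0.1588], [0.0, 0.0, 0.0, 1.0]]}
```

View pics/side0.png

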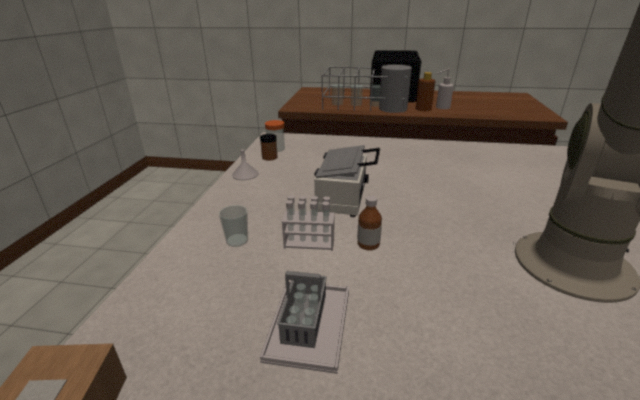

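View pics/top0.png

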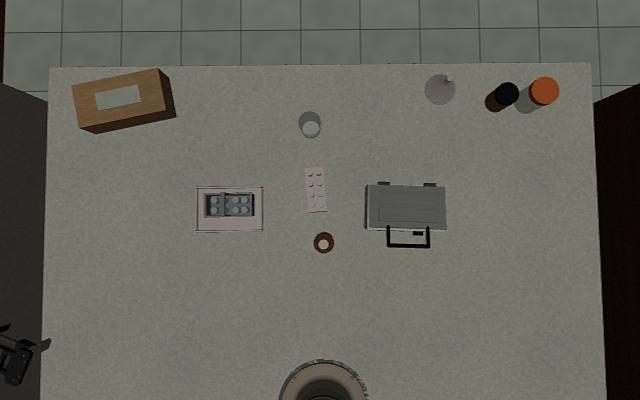

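The side and top views show the cleaner on the right (lid around (405,207) in top, black handle bar around (408,246), lid ajar). The tray and basket are on the left at (229,208), with the rack (316,190), bottle (323,242) and beaker (310,124) in between. I'll zoom in for pixel picks.

```bash
cat > h.py <<'E'
import numpy as np,cv2
from rig import status,cams
from scipy.spatial.transform import Rotation as Ro
def Rt():
    s=status.read_state(); q=s['tool_rot']; return Ro.from_quat([q[1],q[2],q[3],q[0]]).as_matrix(),np.array(s['tcp_pos'])
def cam(n,pose=None):
    c=cams.calibration(n); K=[c[k] for k in('fx','fy','cx','cy')]
    if n=='wrist':
        R,t=pose; H=np.array(c['hand_eye']); return K,R@H[:3,:3],R@H[:3,3]+t
    R=np.array(c['R']); return K,R.T,-R.T@np.array(c['t'])
def ray(n,p,pose=None):
    K,A,o=cam(n,pose); return o,A@np.array([(p[0]-K[2])/K[0],(p[1]-K[3])/K[1],1])
def plane(n,p,z,pose=None):
    o,d=ray(n,p,pose); return o+d*(z-o[2])/d[2]
def tri(p1,p2,n1='top',n2='side',pose=None):
    o,d=ray(n1,p1); q,e=ray(n2,p2,pose); s=np.linalg.lstsq(np.c_[d,-e],q-o,rcond=None)[0]
    a,b=o+d*s[0],q+e*s[1]; return (a+b)/2,np.linalg.norm(a-b)
E
python3 - <<'E'
import cv2,numpy as np
a=cv2.imread('pics/top0.png');b=cv2.imread('pics/side0.png')
z=lambda i,x,y,w,h,s:cv2.resize(i[y:y+h,x:x+w],None,fx=s,fy=s,interpolation=cv2.INTER_CUBIC)
# top-left: top cleaner (355,175) x4 ; bottom-left side cleaner (305,135)x4 ; right: top tray(190,180)
A=z(a,355,175,100,75,4);B=z(b,305,140,100,75,4);C=z(a,185,175,100,75,4);D=z(b,260,265,100,75,4)
cv2.imwrite('pics/z0.png',np.vstack([np.hstack([A,C]),np.hstack([B,D])]))
E
```

```text
(no output)
```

View pics/z0.png

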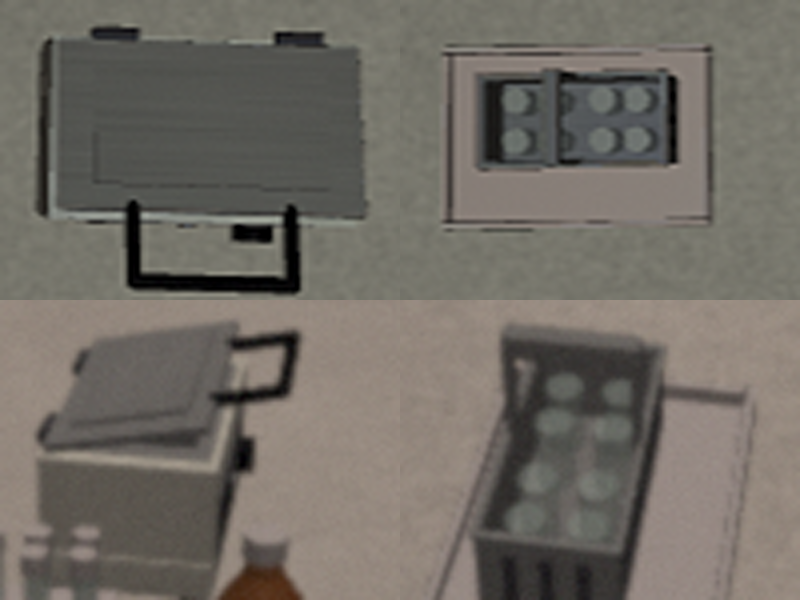

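```bash
python3 - <<'E'
from h import *
np.set_printoptions(precision=4,suppress=True)
T=lambda x,y:(355+x/4,175+y/4); U=lambda x,y:(185+(x-400)/4,175+y/4)
print('bar',tri(T(133,282),(376.25,162.5)),tri(T(295,286),(378.75,149.5)))
print('lidback',plane('top',T(52,40),.115),plane('top',T(361,47),.115))
print('hinges',plane('top',T(115,34),.111),plane('top',T(298,38),.111))
print('bail',tri(U(553,72),(285.75,271.25)),tri(U(553,162),(325,276.25)))
for z in(.113,):print('bailplane',plane('top',U(553,72),z),plane('top',U(553,162),z))
print('rim',*[plane('top',U(*p),.055) for p in((478,75),(666,72),(668,162),(480,166))])
print('tray',*[plane('top',U(*p),.016) for p in((446,48),(711,47),(711,222),(446,225))])
for n,p,z in(('rack',(316,190),.12),('bottle',(323,243),.13),('beaker',(310,130),.085)):print(n,plane('top',p,z))
print(Rt())
E
```

```text
bar (array([ 0.4564, -0.1677,  0.1487]), np.float64(8.755190478035735e-05)) (array([ 0.4526, -0.2695,  0.1463]), np.float64(2.8233695158853277e-05))
lidback [ 0.6114 -0.1229  0.115 ] [ 0.6047 -0.3242  0.115 ]
hinges [ 0.6152 -0.1646  0.111 ] [ 0.6113 -0.2843  0.111 ]
bail (array([0.5959, 0.2551, 0.112 ]), np.float64(0.0024067666759083756)) (array([0.5317, 0.2547, 0.1094]), np.float64(0.008878992556426431))
bailplane [0.5947 0.2546 0.113 ] [0.5361 0.2544 0.113 ]
rim [0.597  0.3215 0.055 ] [0.5976 0.1922 0.055 ] [0.5358 0.1908 0.055 ] [0.5344 0.3197 0.055 ]
tray [0.619  0.3566 0.016 ] [0.6177 0.1676 0.016 ] [0.4932 0.1678 0.016 ] [0.4931 0.3557 0.016 ]
rack [0.5994 0.0125 0.12  ]
bottle [ 0.4632 -0.0044  0.13  ]
beaker [0.7645 0.0283 0.085 ]
(array([[-0.9291,  0.3697, -0.0003],
       [ 0.3697,  0.9291, -0.0013],
       [-0.0002, -0.0013, -1.    ]]), array([0.268 , 0.6732, 0.2259]))
```

{"fn": "carry_out", "kwargs": {"targets": [{"travel": [-39, -35.5, 0], "roll": 1.226, "hand": 1}, {"travel": [-39, -35.5, 0], "roll": 1.226, "hand": 1}, {"travel": [-39, -35.5, 0], "roll": 1.226, "hand": 1}, {"travel": [-39, -35.5, 0], "roll": 1.226, "hand": 1}, {"travel": [-39, -35.5, 0], "roll": 1.226, "hand": 1}, {"travel": [-39, -35.5, 0], "roll": 1.226, "hand": 1}, {"travel": [-39, -35.5, 0], "roll": 1.226, "hand": 1}, {"travel": [-39, -35.5, 0], "roll": 1.226, "hand": 1}]}}

```text
t: 0.9
tcp_pos: [0.4438, 0.3121, 0.2266]
tool_rot: [-0.0, 0.712, 0.702, 0.0]
contact_force: [0.4, 0.9, -0.1]
gripper_width: 0.0931
```

```bash
cat > go.py <<'E'
# go.py x y z heading : travel (cm, tool axes) and roll needed from measured pose
import sys; from h import *
x=np.array([float(a) for a in sys.argv[1:4]]);R,t=Rt();psi=np.arctan2(R[1,1],R[0,1])
s=status.read_state()
print('t',s['t'],'tcp',t.round(4),'psi',round(psi,3),'w',round(s['gripper_width'],4),'F',np.round(s['contact_force'],2),'j',np.round(s['joints'],2))
print('travel cm',(R.T@(x-t)*100).round(2),'roll',round(psi-float(sys.argv[4]),3))
E
python3 go.py .4545 -.2186 .226 -.034
```

```text
t 0.9 tcp [0.4438 0.3121 0.2266] psi -0.014 w 0.0931 F [ 0.38  0.93 -0.1 ] j [-0.97  0.4   0.34  2.03 -0.19  0.74 -0.52]
travel cm [-53.05   1.81   0.06] roll 0.02
```

{"fn": "carry_out", "kwargs": {"targets": [{"travel": [-10, 4, 0], "roll": 0.02, "hand": 1}, {"travel": [-20, 5, 0], "roll": 0.02, "hand": 1}, {"travel": [-30, 5, 0], "roll": 0.02, "hand": 1}, {"travel": [-45, 3, 0], "roll": 0.02, "hand": 1}, {"travel": [-53, 1.8, 0], "roll": 0.02, "hand": 1}, {"travel": [-53, 1.8, 0], "roll": 0.02, "hand": 1}, {"travel": [-53, 1.8, 0], "roll": 0.02, "hand": 1}, {"travel": [-53, 1.8, 0], "roll": 0.02, "hand": 1}]}}

```text
t: 1.7
tcp_pos: [0.4638, -0.0829, 0.2267]
tool_rot: [-0.0, 0.717, 0.697, 0.0]
contact_force: [1.3, 0.4, -0.5]
gripper_width: 0.0929
```

```bash
python3 go.py .4545 -.2186 .226 -.034
```

```text
t 1.7 tcp [ 0.4638 -0.0829  0.2267] psi -0.028 w 0.0929 F [ 1.31  0.37 -0.5 ] j [-0.25  0.31  0.4   2.18 -0.19  0.68  0.25]
travel cm [-13.59  -0.56   0.06] roll 0.006
```

{"fn": "carry_out", "kwargs": {"targets": [{"travel": [-11, -0.5, 0], "roll": 0.006, "hand": 1}, {"travel": [-11, -0.5, 0], "roll": 0.006, "hand": 1}, {"travel": [-11, -0.5, 0], "roll": 0.006, "hand": 1}, {"travel": [-11, -0.5, 0], "roll": 0.006, "hand": 1}, {"travel": [-11, -0.5, 0], "roll": 0.006, "hand": 1}]}}

```text
t: 2.2
tcp_pos: [0.4563, -0.1896, 0.2264]
tool_rot: [-0.001, 0.719, 0.695, 0.0]
contact_force: [-0.0, 0.2, -0.2]
gripper_width: 0.0931
```

```bash
python3 go.py .4545 -.2186 .226 -.034; python3 - <<'E'
from h import *
p=Rt(); im=cams.camera('wrist'); cv2.imwrite('pics/w1.png',im[:,:,::-1]); np.savez('w1.npz',R=p[0],t=p[1])
K,A,o=cam('wrist',p); 
for X in([.4564,-.1677,.1487],[.4526,-.2695,.1463],[.4545,-.2186,.1475]):
    c=A.T@(np.array(X)-o); print(K[0]*c[0]/c[2]+K[2],K[1]*c[1]/c[2]+K[3])
E
```

```text
t 2.2 tcp [ 0.4563 -0.1896  0.2264] psi -0.033 w 0.0931 F [-0.04  0.19 -0.17] j [-0.03  0.34  0.41  2.14 -0.21  0.7   0.49]
travel cm [-2.91 -0.08  0.03] roll 0.001
322.02704312959423 181.28376364919637
321.5665146267828 316.1448848282142
321.78466582019234 252.26151094332837
```

View pics/w1.png

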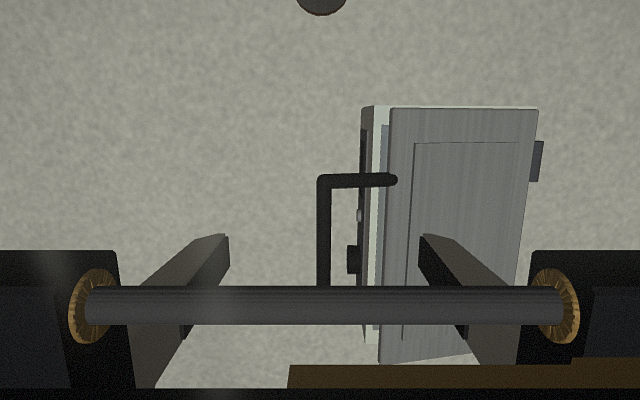

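The wrist view shows the bar's near corner at (323,181) where I predicted (322,181), so the estimate holds. Next I partly close, descend over the bar and grip.

{"fn": "carry_out", "kwargs": {"targets": [{"travel": [-2.9, -0.1, 0], "roll": 0, "hand": 0.26}, {"travel": [-2.9, -0.1, 0], "roll": 0, "hand": 0.26}, {"travel": [-2.9, -0.1, 2], "roll": 0, "hand": 0.26}, {"travel": [-2.9, -0.1, 4], "roll": 0, "hand": 0.26}, {"travel": [-2.9, -0.1, 5], "roll": 0, "hand": 0.26}, {"travel": [-2.9, -0.1, 5], "roll": 0, "hand": 0.26}, {"travel": [-2.9, -0.1, 5], "roll": 0, "hand": 0.26}]}}

```text
t: 2.95
tcp_pos: [0.4546, -0.2192, 0.1769]
tool_rot: [-0.0, 0.719, 0.695, 0.0]
contact_force: [-0.1, 0.8, 0.5]
gripper_width: 0.0416
```

```bash
python3 go.py .4545 -.2186 .1365 -.034; python3 - <<'E'
from h import *
p=Rt(); im=cams.camera('wrist'); cv2.imwrite('pics/w2.png',im[:,:,::-1])
E
```

```text
t 2.95 tcp [ 0.4546 -0.2192  0.1769] psi -0.033 w 0.0416 F [-0.1   0.76  0.48] j [ 0.07  0.43  0.36  2.16 -0.27  0.59  0.6 ]
travel cm [ 0.06 -0.01  4.04] roll 0.001
```

View pics/w2.png

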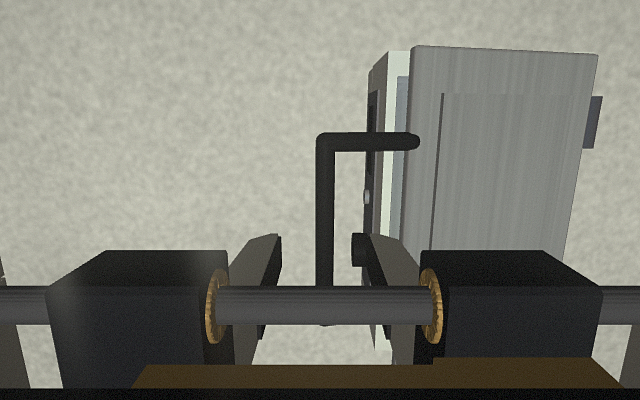

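The bar is at column 326 between finger faces at about 280 and 367, so it is centred. I'll descend and close.

{"fn": "carry_out", "kwargs": {"targets": [{"travel": [0, 0, 0], "roll": 0, "hand": 0.26}, {"travel": [0, 0, 0], "roll": 0, "hand": 0.26}, {"travel": [0, 0, 2], "roll": 0, "hand": 0.26}, {"travel": [0, 0, 4], "roll": 0, "hand": 0.26}, {"travel": [0, 0, 4], "roll": 0, "hand": 0.26}, {"travel": [0, 0, 4], "roll": 0, "hand": 0.1}, {"travel": [0, 0, 4], "roll": 0, "hand": 0.05}, {"travel": [0, 0, 4], "roll": 0, "hand": 0}]}}

```text
t: 3.8
tcp_pos: [0.455, -0.2201, 0.1375]
tool_rot: [0.001, 0.719, 0.695, 0.0]
contact_force: [1.5, -1.2, 0.6]
gripper_width: 0.0092
```

{"fn": "carry_out", "kwargs": {"targets": [{"travel": [0, 0, 0], "roll": 0, "hand": 0}, {"travel": [0, 0, 0], "roll": 0, "hand": 0}]}}

```text
t: 4.0
tcp_pos: [0.4549, -0.2201, 0.1372]
tool_rot: [0.001, 0.719, 0.695, 0.0]
contact_force: [0.7, -1.3, -1.2]
gripper_width: 0.009
```

```bash
python3 go.py .4545 -.2186 .1365 -.034; python3 - <<'E'
# arc from current bar angle about hinge; increments in tool axes (y=+x cleaner, z=down) cm
import numpy as np
from h import *
R,t=Rt(); bar=t+R@[0,0,-.011]; ax=np.array([np.cos(-.034),np.sin(-.034)]); hx=np.array([.6078,-.2237])
a=(hx-bar[:2])@ax; h=bar[2]-.111; th0=np.arctan2(h,a); r=np.hypot(a,h); print(bar.round(4),th0,r)
phi0=np.arctan2(5-5,157)
end=1.9+np.arctan2(-.005,.157) # for info
for th in np.linspace(th0,1.95,25): print(round(th,3),'y',round(100*(a-r*np.cos(th)),2),'z',round(-100*(r*np.sin(th)-h),2))
E
```

```text
t 4.0 tcp [ 0.4549 -0.2201  0.1372] psi -0.034 w 0.009 F [ 0.74 -1.31 -1.24] j [ 0.11  0.49  0.32  2.2  -0.32  0.49  0.64]
travel cm [ 0.15 -0.05  0.07] roll 0.0
[ 0.4549 -0.2201  0.1482] 0.23837124409521335 0.1573763737799487
0.238 y 0.0 z -0.0
0.31 y 0.3 z -1.08
0.381 y 0.68 z -2.14
0.452 y 1.14 z -3.16
0.524 y 1.66 z -4.15
0.595 y 2.26 z -5.1
0.666 y 2.92 z -6.01
0.738 y 3.65 z -6.87
0.809 y 4.43 z -7.67
0.88 y 5.27 z -8.42
0.952 y 6.16 z -9.1
1.023 y 7.09 z -9.72
1.094 y 8.07 z -10.27
1.166 y 9.09 z -10.75
1.237 y 10.13 z -11.15
1.308 y 11.21 z -11.48
1.379 y 12.3 z -11.73
1.451 y 13.41 z -11.91
1.522 y 14.53 z -12.0
1.593 y 15.65 z -12.02
1.665 y 16.77 z -11.95
1.736 y 17.88 z -11.81
1.807 y 18.98 z -11.58
1.879 y 20.06 z -11.28
1.95 y 21.12 z -10.9
```

{"fn": "carry_out", "kwargs": {"targets": [{"travel": [0, 0.3, -1.1], "roll": 0, "hand": 0}, {"travel": [0, 0.7, -2.1], "roll": 0, "hand": 0}, {"travel": [0, 1.1, -3.2], "roll": 0, "hand": 0}, {"travel": [0, 1.7, -4.2], "roll": 0, "hand": 0}, {"travel": [0, 2.3, -5.1], "roll": 0, "hand": 0}, {"travel": [0, 2.9, -6.0], "roll": 0, "hand": 0}, {"travel": [0, 3.7, -6.9], "roll": 0, "hand": 0}, {"travel": [0, 4.4, -7.7], "roll": 0, "hand": 0}]}}

```text
t: 4.8
tcp_pos: [0.4976, -0.2217, 0.2143]
tool_rot: [-0.001, 0.719, 0.695, -0.001]
contact_force: [-0.7, -3.8, -3.4]
gripper_width: 0.009
```

{"fn": "carry_out", "kwargs": {"targets": [{"travel": [0, 0.8, -0.75], "roll": 0, "hand": 0}, {"travel": [0, 1.7, -1.4], "roll": 0, "hand": 0}, {"travel": [0, 2.7, -2.05], "roll": 0, "hand": 0}, {"travel": [0, 3.6, -2.6], "roll": 0, "hand": 0}, {"travel": [0, 4.7, -3.1], "roll": 0, "hand": 0}, {"travel": [0, 5.7, -3.5], "roll": 0, "hand": 0}, {"travel": [0, 6.8, -3.8], "roll": 0, "hand": 0}, {"travel": [0, 7.9, -4.05], "roll": 0, "hand": 0}]}}

```text
t: 5.6
tcp_pos: [0.5769, -0.2248, 0.2554]
tool_rot: [-0.0, 0.719, 0.695, -0.0]
contact_force: [-3.3, -4.3, 2.1]
gripper_width: 0.0091
```

{"fn": "carry_out", "kwargs": {"targets": [{"travel": [0, 0.55, -0.1], "roll": 0, "hand": 0}, {"travel": [0, 1.1, -0.2], "roll": 0, "hand": 0}, {"travel": [0, 1.65, -0.25], "roll": 0, "hand": 0}, {"travel": [0, 2.2, -0.3], "roll": 0, "hand": 0}, {"travel": [0, 2.8, -0.3], "roll": 0, "hand": 0}, {"travel": [0, 3.35, -0.3], "roll": 0, "hand": 0}, {"travel": [0, 3.9, -0.25], "roll": 0, "hand": 0}, {"travel": [0, 4.5, -0.2], "roll": 0, "hand": 0}]}}

```text
t: 6.4
tcp_pos: [0.6222, -0.2265, 0.2569]
tool_rot: [0.0, 0.719, 0.695, -0.0]
contact_force: [-1.5, -4.6, 2.9]
gripper_width: 0.0086
```

```bash
python3 go.py .4549 -.2201 .1372 -.034
```

```text
t 6.4 tcp [ 0.6222 -0.2265  0.2569] psi -0.035 w 0.0086 F [-1.52 -4.64  2.87] j [-0.    0.52  0.41  1.74 -0.25  0.93  0.47]
travel cm [  0.07 -16.74  11.97] roll -0.001
```

{"fn": "carry_out", "kwargs": {"targets": [{"travel": [0, 0.4, 0.05], "roll": 0, "hand": 0}, {"travel": [0, 0.8, 0.1], "roll": 0, "hand": 0}, {"travel": [0, 1.2, 0.15], "roll": 0, "hand": 0}, {"travel": [0, 1.6, 0.25], "roll": 0, "hand": 0}, {"travel": [0, 2.0, 0.3], "roll": 0, "hand": 0}, {"travel": [0, 2.3, 0.4], "roll": 0, "hand": 0}, {"travel": [0, 2.6, 0.45], "roll": 0, "hand": 0}, {"travel": [0, 2.8, 0.5], "roll": 0, "hand": 0}]}}

```text
t: 7.2
tcp_pos: [0.6498, -0.2274, 0.2514]
tool_rot: [-0.0, 0.719, 0.695, -0.001]
contact_force: [-1.3, -5.1, 1.3]
gripper_width: 0.0092
```

{"fn": "carry_out", "kwargs": {"targets": [{"travel": [0, 0.1, 0.03], "roll": 0, "hand": 0}, {"travel": [0, 0.2, 0.06], "roll": 0, "hand": 0}, {"travel": [0, 0.3, 0.09], "roll": 0, "hand": 0}, {"travel": [0, 0.3, 0.09], "roll": 0, "hand": 0}]}}

```text
t: 7.6
tcp_pos: [0.6529, -0.2275, 0.2505]
tool_rot: [0.0, 0.719, 0.695, -0.001]
contact_force: [-0.8, -4.9, 0.8]
gripper_width: 0.0086
```

{"fn": "carry_out", "kwargs": {"targets": [{"travel": [0, 0.15, 0.05], "roll": 0, "hand": 0}, {"travel": [0, 0.3, 0.1], "roll": 0, "hand": 0}, {"travel": [0, 0.45, 0.15], "roll": 0, "hand": 0}, {"travel": [0, 0.45, 0.15], "roll": 0, "hand": 0}]}}

```text
t: 8.0
tcp_pos: [0.6575, -0.2276, 0.249]
tool_rot: [0.0, 0.719, 0.695, -0.001]
contact_force: [-1.6, -6.2, 0.8]
gripper_width: 0.009
```

{"fn": "carry_out", "kwargs": {"targets": [{"travel": [0, 0.15, 0.05], "roll": 0, "hand": 0}, {"travel": [0, 0.3, 0.1], "roll": 0, "hand": 0}, {"travel": [0, 0.3, 0.1], "roll": 0, "hand": 0}]}}

```text
t: 8.3
tcp_pos: [0.6604, -0.2278, 0.248]
tool_rot: [0.0, 0.719, 0.695, -0.001]
contact_force: [-0.9, -4.9, -0.2]
gripper_width: 0.0088
```

{"fn": "carry_out", "kwargs": {"targets": [{"travel": [0, 0.15, 0.05], "roll": 0, "hand": 0}, {"travel": [0, 0.3, 0.11], "roll": 0, "hand": 0}, {"travel": [0, 0.3, 0.11], "roll": 0, "hand": 0}]}}

```text
t: 8.6
tcp_pos: [0.6629, -0.2279, 0.2472]
tool_rot: [-0.0, 0.719, 0.695, -0.001]
contact_force: [-3.9, -3.8, 4.0]
gripper_width: 0.0091
```

{"fn": "carry_out", "kwargs": {"targets": [{"travel": [0, 0.15, 0.05], "roll": 0, "hand": 0}, {"travel": [0, 0.3, 0.11], "roll": 0, "hand": 0}, {"travel": [0, 0.3, 0.11], "roll": 0, "hand": 0}]}}

```text
t: 8.9
tcp_pos: [0.6632, -0.2279, 0.2469]
tool_rot: [-0.002, 0.72, 0.694, -0.002]
contact_force: [-16.1, -0.7, 17.0]
gripper_width: 0.009
```

On the stop. I ease the push off, open, and rise clear.

{"fn": "carry_out", "kwargs": {"targets": [{"travel": [0, -0.3, -0.11], "roll": 0, "hand": 0}, {"travel": [0, -0.3, -0.11], "roll": 0, "hand": 0.3}, {"travel": [0, -0.3, -0.11], "roll": 0, "hand": 0.3}, {"travel": [0, -0.3, -0.11], "roll": 0, "hand": 0.3}, {"travel": [0, -0.3, -0.11], "roll": 0, "hand": 0.3}, {"travel": [0, -0.3, -2], "roll": 0, "hand": 0.3}, {"travel": [0, -0.3, -5], "roll": 0, "hand": 0.3}, {"travel": [0, -0.3, -8], "roll": 0, "hand": 0.3}]}}

```text
t: 9.7
tcp_pos: [0.6636, -0.2265, 0.3259]
tool_rot: [-0.001, 0.719, 0.695, -0.0]
contact_force: [1.0, -0.3, 0.2]
gripper_width: 0.0281
```

```bash
python3 go.py .566 .2545 .32 1.5708; python3 - <<'E'
from h import *
im=cams.camera('side'); cv2.imwrite('pics/s2.png',cv2.resize(im[100:300,200:520,::-1],None,fx=2,fy=2))
E
```

```text
t 9.7 tcp [ 0.6636 -0.2265  0.3259] psi -0.034 w 0.0281 F [ 1.   -0.34  0.2 ] j [-0.02  0.51  0.43  1.56 -0.23  1.12  0.43]
travel cm [ 47.74 -11.37   0.63] roll -1.604
```

View pics/s2.png

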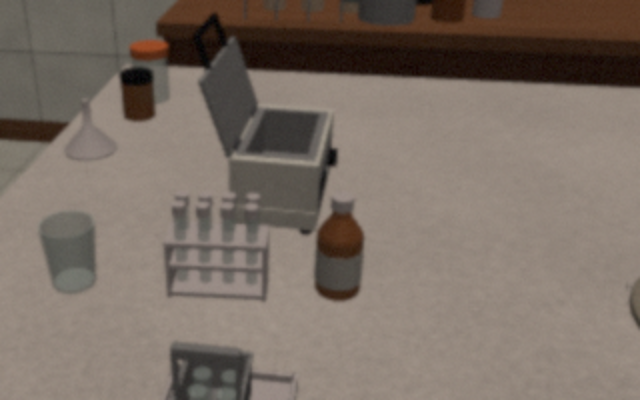

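The lid rests open at the stop and the tank opening is clear; the rack, bottle and beaker haven't moved. On to the basket.

{"fn": "carry_out", "kwargs": {"targets": [{"travel": [47.7, -11.4, 0.6], "roll": -1.604, "hand": 0.6}, {"travel": [47.7, -11.4, 0.6], "roll": -1.604, "hand": 0.6}, {"travel": [47.7, -11.4, 0.6], "roll": -1.604, "hand": 0.6}, {"travel": [47.7, -11.4, 0.6], "roll": -1.604, "hand": 0.6}, {"travel": [47.7, -11.4, 0.6], "roll": -1.604, "hand": 0.6}, {"travel": [47.7, -11.4, 0.6], "roll": -1.604, "hand": 0.6}, {"travel": [47.7, -11.4, 0.6], "roll": -1.604, "hand": 0.6}, {"travel": [47.7, -11.4, 0.6], "roll": -1.604, "hand": 0.6}]}}

```text
t: 10.55
tcp_pos: [0.5833, 0.1672, 0.3208]
tool_rot: [0.0, 0.198, 0.98, 0.0]
contact_force: [0.4, -0.2, -1.1]
gripper_width: 0.0558
```

```bash
python3 go.py .566 .2545 .25 1.5708
```

```text
t 10.55 tcp [0.5833 0.1672 0.3208] psi 1.172 w 0.0558 F [ 0.41 -0.19 -1.08] j [-0.42  0.36  0.07  1.77 -0.03  1.01  0.83]
travel cm [4.98 7.37 7.08] roll -0.398
```

{"fn": "carry_out", "kwargs": {"targets": [{"travel": [5.0, 7.3, 3], "roll": -0.4, "hand": 0.6}, {"travel": [5.0, 7.3, 5], "roll": -0.4, "hand": 0.6}, {"travel": [5.0, 7.3, 7], "roll": -0.4, "hand": 0.6}, {"travel": [5.0, 7.3, 7], "roll": -0.4, "hand": 0.6}, {"travel": [5.0, 7.3, 7], "roll": -0.4, "hand": 0.6}]}}

```text
t: 11.05
tcp_pos: [0.5671, 0.251, 0.2508]
tool_rot: [-0.0, 0.004, 1.0, -0.0]
contact_force: [0.7, 0.4, -0.1]
gripper_width: 0.0556
```

```bash
python3 go.py .566 .2545 .096 1.5708; python3 - <<'E'
from h import *
p=Rt(); im=cams.camera('wrist'); cv2.imwrite('pics/w3.png',im[:,:,::-1]); np.savez('w3.npz',R=p[0],t=p[1])
t=cams.camera('top'); cv2.imwrite('pics/t3.png',cv2.resize(t[165:265,345:465,::-1],None,fx=5,fy=5,interpolation=cv2.INTER_CUBIC))
E
```

```text
t 11.05 tcp [0.5671 0.251  0.2508] psi 1.562 w 0.0556 F [ 0.73  0.39 -0.09] j [-0.48  0.45 -0.05  1.82  0.03  0.87  1.03]
travel cm [ 0.11  0.36 15.48] roll -0.009
```

View pics/w3.png

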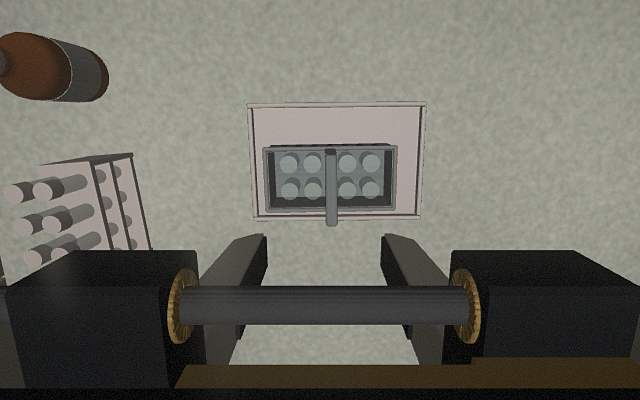

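View pics/t3.png

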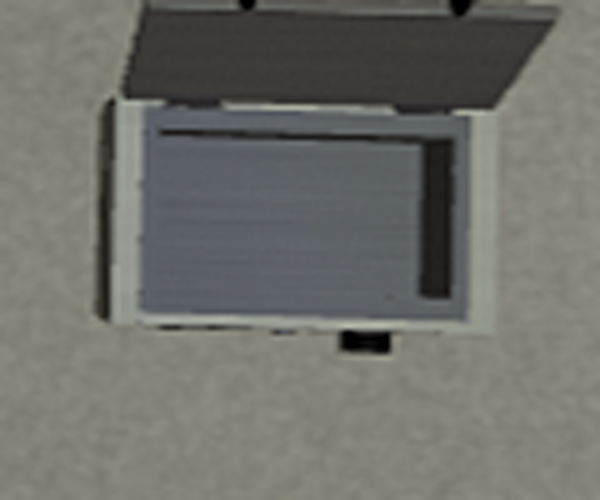

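Wrist view: the bail runs from (331,150) to (332,224). Zoomed top view: the tank opening corners are about (143,107), (471,116), (467,321) and (138,317).

```bash
python3 - <<'E'
from h import *
np.set_printoptions(precision=4,suppress=True)
d=np.load('w3.npz'); p=(d['R'],d['t'])
a,b=plane('wrist',(331,150),.113,p),plane('wrist',(332,224),.113,p)
print('bail',a,b,(a+b)/2)
r=[plane('wrist',q,.055,p) for q in((264,147),(396,146),(395,208),(266,212))]; print('rim',*r,sum(r)/4)
c=[plane('top',(345+x/5,165+y/5),.11) for x,y in((143,107),(471,116),(467,321),(138,317))]
print('tank',*c,sum(c)/4)
print('yaws',[np.arctan2(-(u-v)[0],(u-v)[1]) for u,v in((c[0],c[1]),(c[3],c[2]))],[np.arctan2((u-v)[1],(u-v)[0]) for u,v in((c[0],c[3]),(c[1],c[2]))])
E
```

```text
bail [0.5316 0.2577 0.113 ] [0.5949 0.2584 0.113 ] [0.5632 0.2581 0.113 ]
rim [0.5339 0.1934 0.055 ] [0.534  0.3223 0.055 ] [0.5966 0.3237 0.055 ] [0.5998 0.1923 0.055 ] [0.5661 0.2579 0.055 ]
tank [ 0.608 -0.138  0.11 ] [ 0.6014 -0.3097  0.11  ] [ 0.4944 -0.3049  0.11  ] [ 0.4984 -0.1336  0.11  ] [ 0.5505 -0.2215  0.11  ]
yaws [np.float64(-0.03824374701559925), np.float64(-0.023017524820409512)] [np.float64(-0.040645747315337384), np.float64(-0.04525817588178834)]
```

{"fn": "carry_out", "kwargs": {"targets": [{"travel": [0.2, 0.3, 2], "roll": -0.005, "hand": 0.6}, {"travel": [0.2, 0.3, 6], "roll": -0.005, "hand": 0.6}, {"travel": [0.2, 0.3, 10], "roll": -0.005, "hand": 0.6}, {"travel": [0.2, 0.3, 13], "roll": -0.005, "hand": 0.6}, {"travel": [0.2, 0.3, 15], "roll": -0.005, "hand": 0.6}, {"travel": [0.2, 0.3, 15.5], "roll": -0.005, "hand": 0.6}, {"travel": [0.2, 0.3, 15.5], "roll": -0.005, "hand": 0.6}]}}

```text
t: 11.85
tcp_pos: [0.5655, 0.2543, 0.0962]
tool_rot: [0.0, 0.001, 1.0, -0.0]
contact_force: [0.6, -0.3, 0.2]
gripper_width: 0.056
```

```bash
python3 go.py .565 .2565 .095 1.578
```

```text
t 11.85 tcp [0.5655 0.2543 0.0962] psi 1.569 w 0.056 F [ 0.61 -0.31  0.23] j [-0.49  0.64 -0.04  1.95  0.05  0.56  1.01]
travel cm [0.05 0.22 0.12] roll -0.009
```

{"fn": "carry_out", "kwargs": {"targets": [{"travel": [0.05, 0.2, 0.1], "roll": -0.009, "hand": 0.4}, {"travel": [0.05, 0.2, 0.1], "roll": -0.009, "hand": 0.3}, {"travel": [0.05, 0.2, 0.1], "roll": -0.009, "hand": 0.2}, {"travel": [0.05, 0.2, 0.1], "roll": -0.009, "hand": 0.15}, {"travel": [0.05, 0.2, 0.1], "roll": -0.009, "hand": 0.1}, {"travel": [0.05, 0.2, 0.1], "roll": -0.009, "hand": 0}, {"travel": [0.05, 0.2, 0.1], "roll": -0.009, "hand": 0}, {"travel": [0.05, 0.2, 0.1], "roll": -0.009, "hand": 0}]}}

```text
t: 12.65
tcp_pos: [0.5643, 0.257, 0.0946]
tool_rot: [0.0, -0.005, 1.0, 0.0]
contact_force: [-0.2, 0.7, 0.2]
gripper_width: 0.0096
```

{"fn": "carry_out", "kwargs": {"targets": [{"travel": [0, 0, 0], "roll": 0, "hand": 0}, {"travel": [0, 0, 0], "roll": 0, "hand": 0}]}}

```text
t: 12.85
tcp_pos: [0.5643, 0.257, 0.0947]
tool_rot: [0.0, -0.005, 1.0, 0.0]
contact_force: [0.3, 1.1, -0.1]
gripper_width: 0.01
```

{"fn": "carry_out", "kwargs": {"targets": [{"travel": [0, 0, -1], "roll": 0, "hand": 0}, {"travel": [0, 0, -3], "roll": 0, "hand": 0}, {"travel": [0, 0, -6], "roll": 0, "hand": 0}, {"travel": [0, 0, -9], "roll": 0, "hand": 0}, {"travel": [0, 0, -12], "roll": 0, "hand": 0}, {"travel": [0, 0, -15], "roll": 0, "hand": 0}, {"travel": [0, 0, -17], "roll": 0, "hand": 0}, {"travel": [0, 0, -18.5], "roll": 0, "hand": 0}]}}

```text
t: 13.65
tcp_pos: [0.5642, 0.2564, 0.2817]
tool_rot: [0.001, -0.004, 1.0, 0.0]
contact_force: [1.1, -0.4, -3.5]
gripper_width: 0.01
```

{"fn": "carry_out", "kwargs": {"targets": [{"travel": [0, 0, -0.3], "roll": 0, "hand": 0}, {"travel": [0, 0, -0.3], "roll": 0, "hand": 0}]}}

```text
t: 13.85
tcp_pos: [0.5641, 0.2565, 0.2829]
tool_rot: [0.0, -0.005, 1.0, -0.0]
contact_force: [-0.3, -0.2, -4.0]
gripper_width: 0.0098
```

```bash
python3 go.py .5505 -.2215 .28 1.536;python3 - <<'E'
from h import *
im=cams.camera('side'); cv2.imwrite('pics/s4.png',cv2.resize(im[150:350,200:440,::-1],None,fx=2.5,fy=2.5))
E
```

```text
t 13.85 tcp [0.5641 0.2565 0.2829] psi 1.58 w 0.0098 F [-0.26 -0.25 -3.97] j [-0.48  0.42 -0.05  1.79  0.03  0.94  1.03]
travel cm [  1.79 -47.79   0.29] roll 0.044
```

View pics/s4.png

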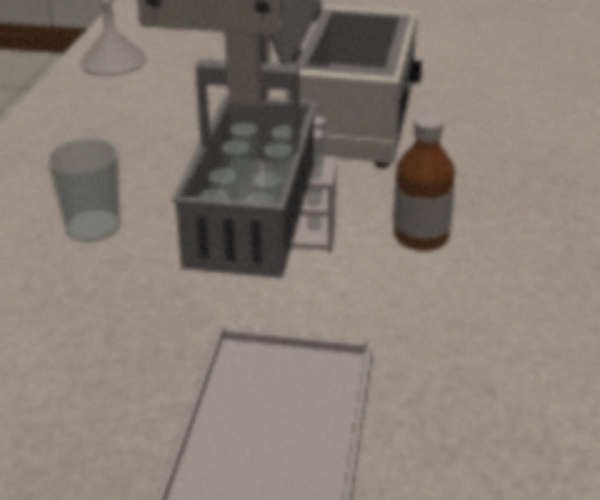

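{"fn": "carry_out", "kwargs": {"targets": [{"travel": [0, -0.7, 0], "roll": 0.01, "hand": 0}, {"travel": [0.1, -2, 0], "roll": 0.02, "hand": 0}, {"travel": [0.2, -4, 0], "roll": 0.03, "hand": 0}, {"travel": [0.4, -7, 0], "roll": 0.04, "hand": 0}, {"travel": [0.5, -10, 0], "roll": 0.044, "hand": 0}, {"travel": [0.6, -13, 0], "roll": 0.044, "hand": 0}, {"travel": [0.8, -16, 0], "roll": 0.044, "hand": 0}, {"travel": [0.9, -19, 0], "roll": 0.044, "hand": 0}]}}

```text
t: 14.7
tcp_pos: [0.5562, 0.0634, 0.2825]
tool_rot: [-0.0, 0.018, 1.0, -0.0]
contact_force: [-0.6, -0.4, -2.9]
gripper_width: 0.0101
```

```bash
python3 go.py .550 -.2215 .283 1.536
```

```text
t 14.7 tcp [0.5562 0.0634 0.2825] psi 1.534 w 0.0101 F [-0.58 -0.37 -2.87] j [-0.21  0.34 -0.01  1.92  0.01  0.89  1.31]
travel cm [ -0.44 -28.5   -0.03] roll -0.002
```

{"fn": "carry_out", "kwargs": {"targets": [{"travel": [0, -2, 0], "roll": 0, "hand": 0}, {"travel": [0, -5, 0], "roll": 0, "hand": 0}, {"travel": [-0.1, -8, 0], "roll": 0, "hand": 0}, {"travel": [-0.2, -12, 0], "roll": 0, "hand": 0}, {"travel": [-0.3, -16, 0], "roll": 0, "hand": 0}, {"travel": [-0.3, -20, 0], "roll": 0, "hand": 0}, {"travel": [-0.4, -23, 0], "roll": 0, "hand": 0}, {"travel": [-0.4, -25, 0], "roll": 0, "hand": 0}]}}

```text
t: 15.5
tcp_pos: [0.5504, -0.1879, 0.2825]
tool_rot: [-0.0, 0.02, 1.0, -0.001]
contact_force: [0.0, 0.3, -2.7]
gripper_width: 0.0095
```

```bash
python3 go.py .550 -.2215 .283 1.536
```

```text
t 15.5 tcp [ 0.5504 -0.1879  0.2825] psi 1.531 w 0.0095 F [ 0.05  0.26 -2.69] j [ 0.19  0.37  0.05  1.87 -0.02  0.9   1.79]
travel cm [-0.09 -3.36 -0.05] roll -0.005
```

{"fn": "carry_out", "kwargs": {"targets": [{"travel": [0, -1, 0], "roll": -0.003, "hand": 0}, {"travel": [0, -2, 0], "roll": -0.003, "hand": 0}, {"travel": [0, -3, 0], "roll": -0.003, "hand": 0}, {"travel": [0, -3.3, 0.5], "roll": -0.003, "hand": 0}, {"travel": [0, -3.3, 1.5], "roll": -0.003, "hand": 0}, {"travel": [0, -3.3, 2.5], "roll": -0.003, "hand": 0}, {"travel": [0, -3.3, 3], "roll": -0.003, "hand": 0}, {"travel": [0, -3.3, 3], "roll": -0.003, "hand": 0}]}}

```text
t: 16.3
tcp_pos: [0.5508, -0.2154, 0.2514]
tool_rot: [-0.001, 0.015, 1.0, 0.0]
contact_force: [-0.1, -0.4, -4.1]
gripper_width: 0.0098
```

```bash
python3 go.py .550 -.2215 .2197 1.536; python3 - <<'E'
from h import *
p=Rt(); a=cams.camera('wrist')[:,:,::-1]; s=cams.camera('side')[120:240,270:420,::-1]
cv2.imwrite('pics/f1.png',np.vstack([cv2.resize(a[:250,120:520],(600,375)),cv2.resize(s,None,fx=4,fy=4,interpolation=cv2.INTER_CUBIC)[100:325]]))
np.savez('f1.npz',R=p[0],t=p[1])
E
```

```text
t 16.3 tcp [ 0.5508 -0.2154  0.2514] psi 1.54 w 0.0098 F [-0.11 -0.38 -4.14] j [ 0.24  0.41  0.05  1.89 -0.03  0.84  1.85]
travel cm [ 0.05 -0.61  3.17] roll 0.004
```

View pics/f1.png

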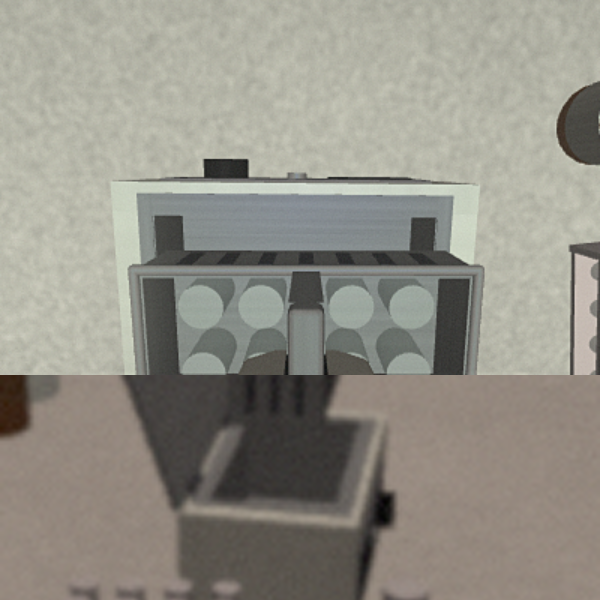

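Wrist view: the tank's front edge spans columns 138–452 and the basket rim 130–483, in crop pixels. I'll compute the offset between them.

```bash
python3 - <<'E'
from h import *
np.set_printoptions(precision=4,suppress=True)
d=np.load('f1.npz'); p=(d['R'],d['t']); zr=p[1][2]-.0397
f=lambda x,y:(120+x/1.5,y/1.5)
for n,a,b,z in(('tank',(138,195),(452,197),.11),('house',(112,182),(478,185),.11),('rim',(130,267),(483,267),zr)):
    A,B=plane('wrist',f(*a),z,p),plane('wrist',f(*b),z,p); print(n,A,B,(A+B)/2,'len',np.linalg.norm(A-B),'yaw',np.arctan2(-(B-A)[0],(B-A)[1]))
E
```

```text
tank [ 0.4962 -0.3044  0.11  ] [ 0.5025 -0.1333  0.11  ] [ 0.4994 -0.2189  0.11  ] len 0.17123386776501623 yaw -0.03674248294279533
house [ 0.4889 -0.3178  0.11  ] [ 0.4966 -0.1194  0.11  ] [ 0.4927 -0.2186  0.11  ] len 0.19851975000839156 yaw -0.03848448303676691
rim [ 0.5188 -0.2792  0.2117] [ 0.5228 -0.1479  0.2117] [ 0.5208 -0.2135  0.2117] len 0.13136007759406662 yaw -0.03054336287440894
```

{"fn": "carry_out", "kwargs": {"targets": [{"travel": [0, -0.3, 0.5], "roll": 0.006, "hand": 0}, {"travel": [0, -0.6, 1.2], "roll": 0.006, "hand": 0}, {"travel": [0, -0.6, 2], "roll": 0.006, "hand": 0}, {"travel": [0, -0.6, 2.6], "roll": 0.006, "hand": 0}, {"travel": [0, -0.6, 3], "roll": 0.006, "hand": 0}, {"travel": [0, -0.6, 3.1], "roll": 0.006, "hand": 0}, {"travel": [0, -0.6, 3.1], "roll": 0.006, "hand": 0}, {"travel": [0, -0.6, 3.1], "roll": 0.006, "hand": 0}]}}

```text
t: 17.2
tcp_pos: [0.5512, -0.2223, 0.2219]
tool_rot: [0.0, 0.019, 1.0, -0.0]
contact_force: [-1.1, 0.1, -3.7]
gripper_width: 0.0098
```

```bash
python3 go.py .5505 -.222 .2197 1.535; python3 - <<'E'
from h import *
p=Rt(); a=cams.camera('wrist')[:,:,::-1]; s=cams.camera('side')[120:240,270:420,::-1]
cv2.imwrite('pics/f2.png',np.vstack([cv2.resize(a[:250,120:520],(600,375)),cv2.resize(s,None,fx=4,fy=4,interpolation=cv2.INTER_CUBIC)[75:300]]))
np.savez('f1.npz',R=p[0],t=p[1])
E
```

```text
t 17.2 tcp [ 0.5512 -0.2223  0.2219] psi 1.533 w 0.0098 F [-1.09  0.05 -3.66] j [ 0.25  0.45  0.05  1.91 -0.03  0.78  1.85]
travel cm [0.07 0.02 0.22] roll -0.002
```

View pics/f2.png

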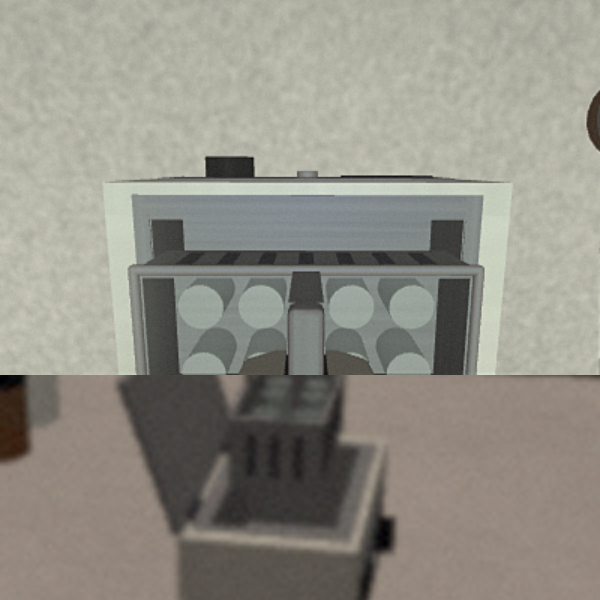

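The basket is centred (tank mid column 307.5, rim mid 306.5), square, and its floor is about 22 mm above the rim. I'll trim 2 mm, settle and hand in.

{"fn": "carry_out", "kwargs": {"targets": [{"travel": [0, 0, 0.15], "roll": 0, "hand": 0}, {"travel": [0, 0, 0.15], "roll": 0, "hand": 0}, {"travel": [0, 0, 0.15], "roll": 0, "hand": 0}, {"travel": [0, 0, 0.15], "roll": 0, "hand": 0}, {"travel": [0, 0, 0.15], "roll": 0, "hand": 0}, {"travel": [0, 0, 0.15], "roll": 0, "hand": 0}]}}

```text
t: 17.9
tcp_pos: [0.551, -0.2222, 0.2202]
tool_rot: [0.0, 0.019, 1.0, -0.0]
contact_force: [-0.5, 0.1, -2.6]
gripper_width: 0.0099
```

```bash
python3 go.py .5505 -.222 .2197 1.535; python3 -c "
from rig import env,status
print(status.read_state()['joint_velocities'])
print(env.hand_in())"
```

```text
t 17.9 tcp [ 0.551  -0.2222  0.2202] psi 1.533 w 0.0099 F [-0.49  0.05 -2.57] j [ 0.25  0.45  0.05  1.92 -0.03  0.78  1.85]
travel cm [0.05 0.02 0.05] roll -0.002
[ 3.46990571e-04 -4.82271172e-04  1.66355832e-04  6.97491225e-04
  3.58116974e-05  5.18686706e-04 -1.48899313e-03]
the job is handed in; nothing more can be done
None
```

I opened the lid by its bar and eased it back until it pressed on its stop (about 23 N in all at the bar), backed off, and left it open. I then lifted the basket by its cross-handle and carried it over the glassware with its floor at about 0.19 m. It was handed in at 17.9 s, still held over the tank.

- **Final position:** the basket floor is about 20 mm above the rim, worked out from the grasp height. In the last wrist picture the basket and tank centres agree within about 1 mm lengthwise. Across the tank, the target is known only to about 2 mm, because the top and wrist cameras disagreed by that much.
- **Squareness:** the gripper's heading is within about 0.002 rad of its target. The basket and tank yaw estimates from the pictures differed by about 0.006 rad before the last correction.
- **Grip and stillness:** the opening reads 9.9 mm on the 10 mm bar, and the joints are practically at rest. The downward force read 2.6 to 4.1 N after the lift, as expected for the basket's weight.
- **Bystanders:** I saw the rack, bottle and beaker undisturbed after opening the lid. After the lift the bottle and beaker looked unmoved and the rack was partly hidden. I took no full view of them after the carry, but no unexpected force showed.

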